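# Pack plugs into the joiner's magazine tube

## Task

Load the plug magazine: put the dark wooden plug and then the light one down the clear tube, leaving the blue plug on its board. Take the tamping rod from its sloping rest by the middle, stand it foot-down in the tube on top of the plugs and let go; then take it again by its black knob and press the stack down past the follower's drag until it bottoms out firmly. Let go and leave the rod standing in the tube, with nothing else on the bench disturbed.

Things in the scene. Friction and masses are not known exactly. Their poses are not given: they have to be found in the camera images.
- tube_mouth (a point): Centre of the open mouth of the upright clear plastic tube, 177 mm above the bench; fixed. z up along the tube. Flared mouth: outer diameter 45, inner about 38 mm; over the top 12 mm it narrows to a bore of 24 mm inner, 31 mm outer diameter, which runs straight down. The tube stands on a dark wooden block 110 x 110 x 20 mm.
- follower_top (a point): Centre of the upper face of the red follower disc (21 mm across) inside the tube, on which the plugs come to rest. It starts 92 to 112 mm below the tube mouth.
- follower (a joint): How far the follower has slid down the tube, 0 to 0.040 m; 0.040 is bottomed out on a hard stop (its face then 132 mm below the mouth). A brake drags on it with about 7 N (8 to 9 N when moving) and holds it where it is left; it starts somewhere from 0 to 0.020. At the stop a firm press is more than 10 N.
- dark_centre (a point): Centre of the dark brown wooden plug, an upright cylinder 20 mm in diameter, 24 mm tall, 20 g, standing on the grey board (board top 12 mm above the bench). z along its axis.
- light_centre (a point): Centre of the light wooden plug, same size and weight, standing on the same board.
- light_top (a point): Centre of the upper end face of the light plug, 12 mm above its centre.
- blue_centre (a point): Centre of the blue plug, same size, on the same board: a spare, to be left alone. The three stand about 65 mm apart in a row along the board's length, in any order.
- rod_foot (a point): Centre of the lower end face of the tamping rod. Its z axis points along the rod towards the knob. The rod is 200 mm long, about 90 g: white plastic foot 21 mm in diameter, 50 mm long, then a pale wooden shank 14 mm in diameter, then from 175 to 200 mm a black knob 26 mm in diameter. It starts in the rest; in the bore the foot has 1.5 mm of play all round, so the rod stands by itself.
- rest: Fixed wooden rest, 180 x 70 mm foot, origin under its centre, 150 mm high. The rod lies in it sloping 42 degrees from level in its x-z plane, foot low towards the robot, knob high and farther away, on two open-topped saddles (0 to 30 and 148 to 166 mm from the rod's foot, 36 and 30 mm wide); it lifts straight up out of them.
- rod_mid (a point): Point on the rod's axis 90 mm from the foot, near its balance point, in the free stretch of shank between the saddles, about 106 mm above the bench. Same axes as the foot.
- rod_knob (a point): Centre of the rod's black knob, 187.5 mm from the foot along the axis; the knob is 25 mm long.
- glue: Bystander, to be left where it is: white glue bottle, 56 mm diameter, 150 mm tall, origin under its centre.
- cup: Bystander, to be left where it is: blue ceramic cup, 70 mm diameter, 90 mm tall, origin under its centre.
- screwdriver: Bystander, to be left where it is: red-handled screwdriver lying on the bench.
- hammer: Bystander, to be left where it is: wooden-handled hammer lying on the bench.
- offcut: Bystander, to be left where it is: light wooden offcut 120 x 60 x 30 mm, origin under its centre.
- tin: Bystander, to be left where it is: yellow wax tin, disc 60 mm diameter, 25 mm tall, origin under its centre.

How it is judged (in metres and radians):
On the way, in this order (a step that is already met when the one before it is completed fails the run):
1. the dark plug rests on the follower in the tube, released (distance between dark_centre and follower_top below 0.017 m and horizontal distance between dark_centre and tube_mouth below 0.006 m and contact force between the fingers and plug_dark below 0.1 N), for 0.2 s.
2. the light plug rests on the dark one in the tube, released (distance between light_centre and dark_centre below 0.029 m and horizontal distance between each of light_centre, dark_centre and tube_mouth below 0.006 m and distance between dark_centre and follower_top below 0.017 m and contact force between the fingers and plug_light below 0.1 N), for 0.2 s.
3. the rod stands foot-down in the tube on the light plug, let go, the follower not yet bottomed out (distance between rod_foot and light_top below 0.008 m and horizontal distance between rod_foot and tube_mouth below 0.008 m and contact force between the fingers and rod below 0.1 N and angle between rod_foot's own z axis and vertical below 0.35 rad and value of joint follower below 0.036 m), for 0.2 s.
4. held by its knob (grasp point within 28 mm of the knob's centre), the rod presses the stack with more than 10 N onto the bottomed-out follower (value of joint follower above 0.0385 m and contact force between rod and plug_light above 10 N and distance between the grasp point and rod_knob below 0.028 m), for 0.1 s.
At the end, for the whole second after the job is handed in: Follower within 1.5 mm of its stop, dark plug on it and light plug on that (6 mm of the tube axis), rod released and at rest in the tube, foot on the light plug (8 mm), leaning under 20 degrees; blue plug within 20 mm and other bystanders within 30 mm of their starts (value of joint follower above 0.0385 m and distance between dark_centre and follower_top below 0.017 m and horizontal distance between each of dark_centre, light_centre and tube_mouth below 0.006 m and distance between light_centre and dark_centre below 0.029 m and distance between rod_foot and light_top below 0.008 m and horizontal distance between rod_foot and tube_mouth below 0.008 m and angle between rod_foot's own z axis and vertical below 0.35 rad and contact force between the fingers and rod below 0.1 N and linear speed of each of rod, plug_light below 0.02 m/s and distance of blue_centre from where it was at the start of the episode below 0.02 m and distance of each of glue, cup, screwdriver, hammer, offcut, tin from where it was at the start of the episode below 0.03 m); the robot touches nothing.
It fails at once if the blue plug is moved by more than 20 mm (distance of blue_centre from where it was at the start of the episode above 0.02 m).
It fails at once if a bystander is moved by more than 30 mm (distance of any of glue, cup, screwdriver, hammer, offcut, tin from where it was at the start of the episode above 0.03 m).
It also fails if it takes over 72 s, if anything falls off the work surface, if the arm or the gripper's body presses on something with over 40 N, if the wrist force passes 120 N, or if a joint passes its speed limit or range.

## Robot

A 6-joint arm with a two-finger parallel gripper is mounted at the origin on the work surface. World frame = base frame: x ahead of the robot, y to its left, z up, the work surface at z = 0. Lengths are in mm, angles in rad, forces in N, time in s.
With the tool pointing down it reaches from about 300 to 775 mm from the base axis. Payload 14.6 kg.
Tool frame: the origin (TCP) lies at the very end of the fingers, on their centre line; the grasp point (between the pads) lies 19 mm behind it; z points along the fingers, y is the line along which they close (so a half turn about z gives the same grasp; the last joint's range is limited). The gripper opens to 94 mm and grips with 3 to 60 N. Pads are 16 mm wide; open, the fingers measure 119 mm over their backs; the gripper's body (75 mm by 177 mm) begins 78 mm behind the grasp point.
Start: joints at [-0.067, 0.3, 1.521, -0, 1.321, -0.067], TCP at [549.99, -0.002, 167.946] pointing down, gripper open.
Joint ranges: [-3.03, 3.03], [-0.79, 2.21], [0.23, 2.52], [-1.04, 4.18], [0, 3.07], [-2.55, 2.55]. Speed limits (rad/s): [2.22, 2.22, 2.57, 3.14, 3.14, 3.14].

## Interface

Orientations are given as [roll, pitch, yaw] about the fixed x, y, z axes, in that order (R = Rz(yaw) Ry(pitch) Rx(roll)).
In Python, from cell import manip, camera, get_calibration gives the robot as it stands. The module is installed in compiled form; this text tells all that it offers.
- The arm moves only by the tool jog_arm, never from a script. Its argument "plan" is one flat list of numbers, 6 for each row, row after row: the shift along the world's x, y, z in m, then the turn, a rotation vector about the world's x, y, z in degrees. A call has 1 to 20 rows; each row is the pose to reach, as a shift and turn from the pose commanded when the call began; what a row does not reach only later rows make up. A row lasts 1/10 s, in which the tool goes at most 50 mm and 8.59 degrees, less where a joint would pass 70% of its speed; a pose out of reach is approached as far as the arm can. A call with a gripper value outside its range is refused whole. "claw" is the finger opening in m, from 0 to 0.094, set as the call begins (left out, the last holds). The fingers move at their own pace and stop on an object; "force" is the grip in N (left out, the last holds). Time passes only in rows, so rows that repeat a pose let the fingers close. It gives the time, the measured TCP pose, the force, the opening and the grip force at its end, in the units of the state.
- manip.read_state(): the state, without advancing time (a new reading comes with each control period).
- camera(name): name is "scene" or "side" or "wrist"; returns (picture, depth): 420x560x3 uint8, red, green, blue; 420x560 float32, mm along the optical axis (not along the pixel's ray), 0 where there is no reading.
- get_calibration(name): a dict with "fx", "fy", "cx", "cy" (pixels), "origin" and "attitude" of the camera in the world. Camera axes: x right, y down, z forward; pixel columns grow to the right and rows downward; lengths in mm; the calibration is good to about 2 mm. The wrist camera is an equidistant fisheye: a pixel r from the principal point sees the ray r / f radians off the axis. A picture is of the moment at which its call begins: read the wrist's pose just before it. get_calibration takes no time and is no camera call; for the wrist camera it gives the pose at the moment of the call.
- manip.sign_off(): hands the job in; it is judged then, once.
The state is a dict: "clock": time; "joints": joint angles; "qd": joint speeds; "effort": joint torques, N m; "eef_pos": TCP position; "eef_rot": TCP orientation; "wrist_force": force on the tool from outside, world axes, zero at the start; "moment": the same for the moment, N m; "finger_gap": finger opening in mm; "finger_force": force on a finger pad.
Only numpy, scipy, OpenCV 4.12 (cv2) and the standard library are available. Lean on these libraries where they do the work, as an engineer would, in place of code of your own. Each camera call takes 0.05 s, during which the arm holds its last target. There are 200 camera calls.

## Working session

There is one attempt and no reset: what is moved stays moved. The work goes in short steps, Python scripts to look and compute and a tool call to move; the robot and the scene stay as the last step left them, time stands still between calls to the robot, and variables do not carry over. Pictures are saved under pics/ and viewed, at most 10 in all, crops included, and the job is handed in when it is done.

Besides the shell and the picture viewer there is one more tool, called after "Call:" by a JSON object that holds its "fn" and its "kwargs". jog_arm: Moves the arm, as the interface text tells. Its arguments: {"type":"object","properties":{"plan":{"type":"array"},"claw":{"type":"number"},"force":{"type":"number"}},"required":["plan"]}

```bash
mkdir -p pics
python3 - <<'E'
from cell import manip,camera,get_calibration
import cv2,numpy as np
for n in("scene","side"):
    p,d=camera(n);c=get_calibration(n);print(n,c)
    cv2.imwrite(f"pics/{n}0.png",p[:,:,::-1]);np.savez(f"{n}0.npz",p=p,d=d,**c)
print(manip.read_state())
E
```

```text
scene {'fx': 386.0889140138978, 'fy': 386.0889140138978, 'cx': 279.96322069946825, 'cy': 206.2410708265632, 'origin': array([1354.14142875, -529.16426461,  740.75893212]), 'attitude': array([-2.15752552,  0.01199793,  0.92666293])}
side {'fx': 418.88498305551684, 'fy': 418.88498305551684, 'cx': 287.19037623849437, 'cy': 204.55361885740464, 'origin': array([ 227.99468093, 1038.75403167,  825.72216922]), 'attitude': array([-2.11063453, -0.02385351, -2.76856872])}
{'clock': 0.1, 'joints': array([-6.66091126e-02,  3.00372625e-01,  1.52152275e+00, -5.05234967e-05,
        1.32067932e+00, -6.65808023e-02]), 'qd': array([-7.37830744e-04, -1.96480017e-03, -1.97116824e-03,  6.62403739e-05,
        9.10133421e-04,  6.65745098e-04]), 'effort': array([ 1.84928511e-03, -5.32644153e+01, -3.53284299e+01,  7.10431044e-02,
        2.34944851e-02, -7.30603051e-05]), 'eef_pos': array([ 5.49730789e+02, -5.10405203e-03,  1.67465033e+02]), 'eef_rot': array([-3.14060952e+00, -1.65067732e-05,  1.57078054e+00]), 'wrist_force': array([ 0.0389013 , -0.187232  , -0.16884666]), 'moment': array([-0.04123456, -0.0220206 ,  0.02042626]), 'finger_force': 0.0, 'finger_gap': 93.6322118750074}
```

View pics/scene0.png

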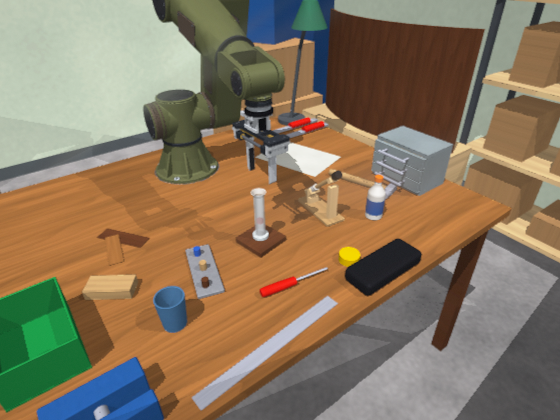

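View pics/side0.png

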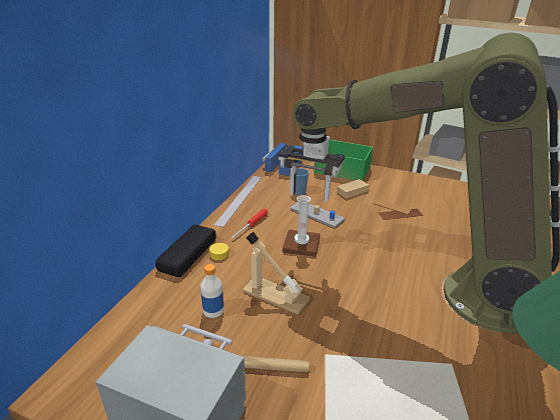

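Scene view: tube mouth at about (260,192), plugs blue (197,251), light (203,265) and dark (206,282), rest near (325,200). Side view: tube mouth (303,200), knob (252,239), foot (295,288). I'll look at enlarged crops next.

```bash
cat > h.py <<'E'
import numpy as np,cv2
from scipy.spatial.transform import Rotation as Ro
def R(c): return Ro.from_euler('xyz',c['attitude']).as_matrix()
def world(c,u,v,d):
    u,v,d=map(np.asarray,(u,v,d))
    q=np.stack([(u-c['cx'])/c['fx']*d,(v-c['cy'])/c['fy']*d,d*1.],-1)
    return q@R(c).T+c['origin']
def proj(c,P):
    q=(np.asarray(P,float)-c['origin'])@R(c)
    return np.stack([c['fx']*q[...,0]/q[...,2]+c['cx'],c['fy']*q[...,1]/q[...,2]+c['cy']],-1)
def cloud(c): 
    v,u=np.mgrid[0:420,0:560]; return world(c,u,v,c['d'])
def tri(obs): # [(c,u,v)..]
    A=0;b=0;rays=[]
    for c,u,v in obs:
        r=world(c,u,v,1)-c['origin'];r/=np.linalg.norm(r);M=np.eye(3)-np.outer(r,r);A=A+M;b=b+M@c['origin'];rays.append((c['origin'],M))
    x=np.linalg.solve(A,b);return x,[np.linalg.norm(M@(x-o)) for o,M in rays]
E
python3 - <<'E'
from h import *
S=np.load('scene0.npz');T=np.load('side0.npz')
a=cv2.resize(S['p'][160:310,180:400,::-1],(792,540),interpolation=cv2.INTER_CUBIC);cv2.imwrite('pics/sc.png',a)
b=cv2.resize(T['p'][180:320,180:360,::-1],(756,588),interpolation=cv2.INTER_CUBIC);cv2.imwrite('pics/si.png',b)
for c in(S,T):
    w=cloud(c);h=cv2.cvtColor(c['p'],cv2.COLOR_RGB2HSV)
    for x in [(150,200),(300,250),(240,360)]: print(w[x[0],x[1]].round())
E
```

```text
[63. 41. 94.]
[ 754. -185.   -1.]
[758. 213.   1.]
[1499. -882. -166.]
[617. 272.   3.]
[ 401. -134.   -0.]
```

View pics/sc.png

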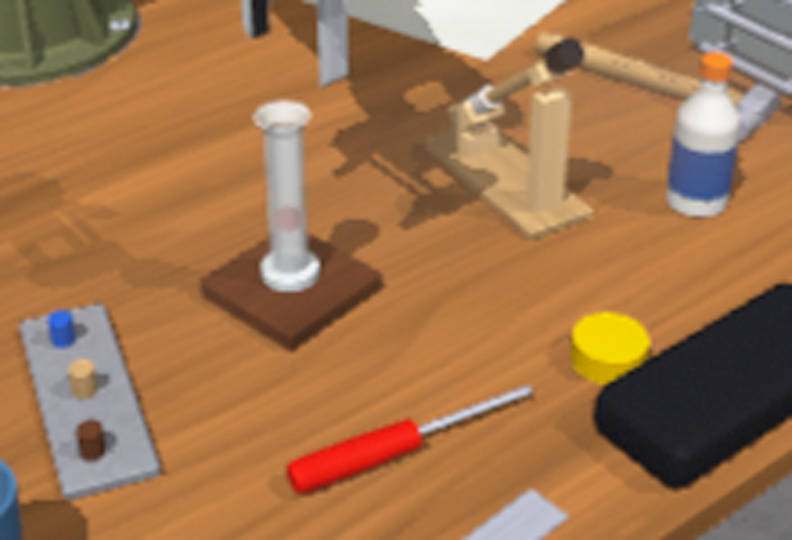

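View pics/si.png

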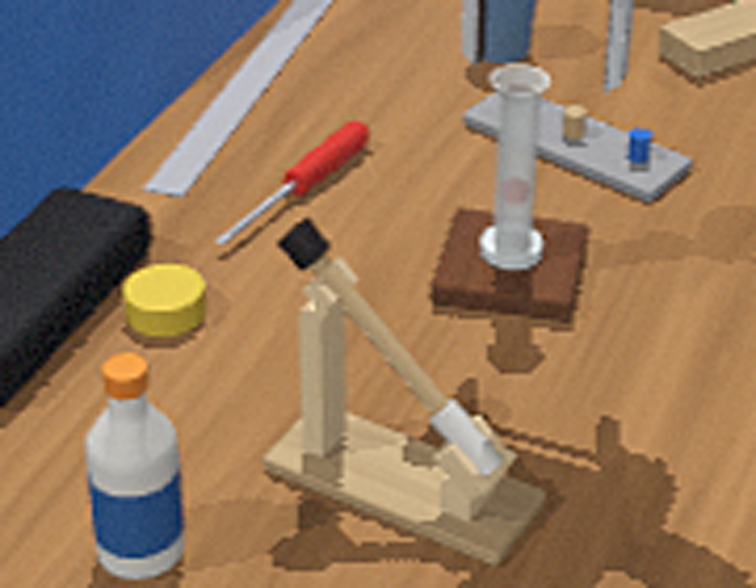

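Scene crop: mouth (282,116), knob (565,56), plug tops blue (61,317), light (82,366), dark (91,427). Side crop: mouth (520,81), knob (304,245), light top (574,110), blue top (640,135); dark is hidden behind the tube.

Run:
```python
from h import *
np.set_printoptions(suppress=True,precision=1)
S=np.load('scene0.npz');T=np.load('side0.npz')
s=lambda x,y:(S,180+(x+.5)/3.6-.5,160+(y+.5)/3.6-.5)
t=lambda x,y:(T,180+(x+.5)/4.2-.5,180+(y+.5)/4.2-.5)
for n,a,b in[('mouth',(282,116),(520,81)),('knob',(565,56),(304,245)),('light',(82,366),(574,110)),('blue',(61,317),(640,135)),('foot',(484,102),(470,442))]:
    print(n,*tri([s(*a),t(*b)]))
for nm,c in(('S',S),('T',T)):
    w=cloud(c);z=w[...,2]
    h=cv2.cvtColor(c['p'],cv2.COLOR_RGB2HSV).astype(int);H,Sa,V=h[...,0],h[...,1],h[...,2]
    def rep(n,m):
        m=m&(c['d']>0)
        if m.sum(): q=w[m]; print(nm,n,m.sum(),'mean',q.mean(0),'med',np.median(q,0),'lo',np.percentile(q,3,0),'hi',np.percentile(q,97,0))
    reg=np.zeros(z.shape,bool)
    if nm=='S':
        reg[235:300,180:235]=1
    else: reg[195:240,285:355]=1
    top=reg&(z>30)&(z<42)&(w[...,0]>450)
    for n,m in(('blue',(H>105)&(Sa>120)),('light',(H<25)&(V>140)&(Sa>60)),('dark',(V<110)&(H<25))): rep(n+'top',top&m)
    reg2=np.zeros(z.shape,bool)
    if nm=='S': reg2[150:235,290:350]=1
    else: reg2[220:320,230:320]=1
    rep('knob',reg2&(V<60)&(z>130)&(z<200))
    rep('foot',reg2&(Sa<40)&(V>150)&(z>25)&(z<130))
    rep('restbase',reg2&(z>5)&(z<25)&(V>140))
    r3=np.zeros(z.shape,bool); 
    if nm=='S': r3[185:220,245:275]=1
    else: r3[185:260,285:325]=1
    rep('tubehi',r3&(z>168)&(z<185)); rep('tube',r3&(z>60)&(z<160))
```

```text
mouth [575.  -29.3 176. ] [np.float64(0.32800426636764946), np.float64(0.3280042663678537)]
knob [634.7 216.  171.5] [np.float64(0.3938170992591312), np.float64(0.3938170992590148)]
light [ 589.4 -229.    36.9] [np.float64(0.22101369056884476), np.float64(0.22101369056903816)]
blue [ 525.4 -214.6   35.4] [np.float64(0.19588497083625062), np.float64(0.1958849708363176)]
foot [513.  235.   63.2] [np.float64(2.5080651676691925), np.float64(2.508065167669193)]
S bluetop 30 mean [ 529.7 -218.4   35.2] med [ 530.8 -219.    35.9] lo [ 518.9 -226.6   30.6] hi [ 536.  -210.8   38.8]
S lighttop 39 mean [ 592.8 -232.7   35.8] med [ 594.1 -233.1   36.2] lo [ 583.1 -240.6   30.6] hi [ 600.4 -223.6   39.2]
S darktop 19 mean [ 658.9 -259.9   34.2] med [ 658.5 -260.7   34.9] lo [ 653.1 -266.1   30.4] hi [ 663.  -251.8   37.5]
S knob 1 mean [633.8 201.8 179.9] med [633.8 201.8 179.9] lo [633.8 201.8 179.9] hi [633.8 201.8 179.9]
S foot 22 mean [529.1 219.9  77.1] med [529.8 219.3  76. ] lo [514.3 216.5  68.1] hi [539.8 226.6  86.8]
S restbase 558 mean [557.7 244.3  13.1] med [572.5 215.6  12.6] lo [2
[... 328 characters left out ...]
18.8 -221.6   31. ] hi [ 532.6 -202.9   38.6]
T lighttop 13 mean [ 587.8 -228.4   36.7] med [ 587.3 -228.    37. ] lo [ 580.8 -238.7   34.4] hi [ 594.4 -218.6   38.9]
T knob 74 mean [631.2 222.5 177.1] med [631.2 223.5 176.3] lo [620.7 212.9 166.2] hi [640.9 228.3 187.1]
T foot 304 mean [549.1  82.8  61.3] med [563.  -13.1  63.3] lo [496.7 -31.5  27.5] hi [590.8 241.3 102.8]
T restbase 777 mean [586.7 205.4  12.5] med [578.2 232.2  11.9] lo [488.4 -60.1   7.2] hi [784.1 265.3  22.5]
T tubehi 74 mean [575.9 -33.  173.8] med [577.  -37.8 174.2] lo [556.1 -50.2 168.5] hi [593.7 -10.  178.5]
T tube 258 mean [571.3 -19.7 110.9] med [570.6 -18.1 110.2] lo [559.9 -33.2  62.9] hi [586.6 -13.3 157.4]
```

Call:
{"fn": "jog_arm", "kwargs": {"plan": [0, 0, 0.05, 0, 0, 0, 0, 0, 0.1, 0, 0, 0, 0, 0, 0.13, 0, 0, 0, 0, -0.045, 0.13, 0, 0, 8, 0.01, -0.09, 0.13, 0, 0, 16, 0.02, -0.135, 0.13, 0, 0, 24, 0.03, -0.18, 0.13, 0, 0, 32, 0.05, -0.22, 0.12, 0, 0, 40, 0.05, -0.235, 0.08, 0, 0, 48, 0.05, -0.235, 0.04, 0, 0, 56, 0.05, -0.235, 0.01, 0, 0, 64, 0.05, -0.235, 0.01, 0, 0, 70, 0.05, -0.235, 0.01, 0, 0, 75, 0.05, -0.235, 0.01, 0, 0, 75, 0.05, -0.235, 0.01, 0, 0, 75], "claw": 0.05}}

```text
clock: 1.6
eef_pos: [599.9, -235.0, 177.8]
eef_rot: [3.142, -0.0, 2.877]
wrist_force: [0.1, -0.6, 0.6]
finger_gap: 49.9
finger_force: 0.0
```

Run:
```python
from cell import manip,camera,get_calibration
import cv2,numpy as np
c=get_calibration('wrist');p,d=camera('wrist');print(c)
cv2.imwrite("pics/w1.png",p[:,:,::-1]);np.savez("w1.npz",p=p,d=d,**c)
s=manip.read_state();print(s['clock'],s['eef_pos'],s['eef_rot'],s['joints'])
```

```text
{'fx': 325.19226210127806, 'fy': 325.19226210127806, 'cx': 281.592672669384, 'cy': 209.80154071232064, 'origin': array([ 530.75493612, -216.70542851,  394.76116897]), 'attitude': array([2.89252141e+00, 1.19478121e-03, 1.30573740e+00])}
1.65 [ 599.9635565  -234.9661769   177.87395059] [ 3.14154291e+00 -1.39657387e-04  2.87731247e+00] [-4.30119588e-01  5.08633346e-01  1.20844676e+00  2.62827994e-05
  1.42465851e+00 -1.73663955e+00]
```

View pics/w1.png

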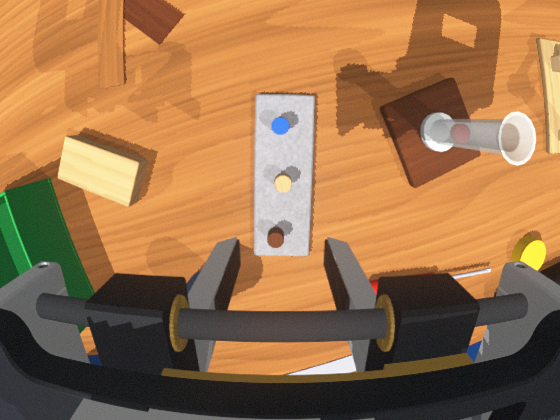

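Wrist view: blue plug (281,125), light (283,183), dark (276,237), tube mouth (518,138).

```bash
cat >> h.py <<'E'
def wray(c,u,v):
    x,y=u-c['cx'],v-c['cy'];r=np.hypot(x,y);t=r/c['fx']
    k=np.array([x/r*np.sin(t),y/r*np.sin(t),np.cos(t)]);return k@R(c).T
def atz(c,u,v,z):
    k=wray(c,u,v);return c['origin']+k*(z-c['origin'][2])/k[2]
def wdep(c,u,v):
    k=wray(c,u,v);kc=k@R(c);return c['origin']+k*c['d'][int(round(v)),int(round(u))]/kc[2]
E
python3 - <<'E'
from h import *
np.set_printoptions(suppress=True,precision=1)
c=np.load('w1.npz')
for n,u,v,z in[('blue',281,125,36),('light',283,182.5,36),('dark',276,237,36),('mouth',518.5,138,177)]:
    print(n,atz(c,u,v,z),wdep(c,u,v))
for n,u,v in [('boardTL',256,95),('TR',315,95),('BL',255,254),('BR',309,256)]: print(n,atz(c,u,v,12))
p=c['p'][115:250,260:300];cv2.imwrite('pics/w1c.png',cv2.resize(p[:,:,::-1],None,fx=4.4,fy=4.4,interpolation=cv2.INTER_CUBIC))
E
```

```text
blue [ 526.4 -216.6   36. ] [ 526.4 -216.6   35.6]
light [ 588.7 -231.3   36. ] [ 588.8 -231.3   35.5]
dark [ 648.6 -255.9   36. ] [ 648.8 -256.    35.3]
mouth [576.5 -31.2 177. ] [579.4 -19.4 163.1]
boardTL [ 484.  -235.3   12. ]
TR [ 501.8 -169.1   12. ]
BL [ 671.6 -290.4   12. ]
BR [ 692.2 -224.9   12. ]
```

View pics/w1c.png

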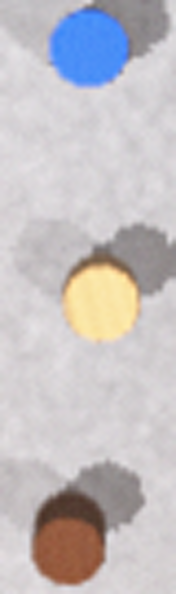

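Run:
```python
from h import *
np.set_printoptions(suppress=True,precision=1)
S=np.load('scene0.npz');w=cloud(S);h=cv2.cvtColor(S['p'],cv2.COLOR_RGB2HSV)
m=np.zeros((420,560),bool);m[285:335,150:192]=1
m&=(h[...,0]>95)&(h[...,0]<125)&(w[...,2]>20)&(w[...,2]<100);q=w[m];print(q.min(0),q.max(0),np.percentile(q,5,0),np.percentile(q,95,0))
```

```text
[ 673.1 -403.4   20. ] [ 743.2 -335.3   93.2] [ 677.7 -398.3   28.7] [ 740.2 -342.1   90.8]
```

Call:
{"fn": "jog_arm", "kwargs": {"plan": [0.025, -0.012, -0.03, 0, 0, 0, 0.051, -0.0225, -0.07, 0, 0, 0, 0.051, -0.0225, -0.11, 0, 0, 0, 0.051, -0.0225, -0.135, 0, 0, 0, 0.051, -0.0225, -0.153, 0, 0, 0, 0.051, -0.0225, -0.153, 0, 0, 0, 0.051, -0.0225, -0.153, 0, 0, 0]}}

```text
clock: 2.35
eef_pos: [651.3, -257.6, 25.7]
eef_rot: [-3.141, 0.001, 2.879]
wrist_force: [0.1, -0.9, 0.7]
finger_gap: 49.9
finger_force: 0.0
```

Call:
{"fn": "jog_arm", "kwargs": {"plan": [0, 0, 0, 0, 0, 0, 0, 0, 0, 0, 0, 0, 0, 0, 0, 0, 0, 0, 0, 0, 0, 0, 0, 0, 0, 0, 0, 0, 0, 0, 0, 0, 0, 0, 0, 0, 0, 0, 0, 0, 0, 0], "claw": 0.01, "force": 12}}

```text
clock: 3.05
eef_pos: [651.0, -257.5, 24.9]
eef_rot: [3.142, -0.0, 2.88]
wrist_force: [0.1, -0.1, 0.6]
finger_gap: 10.6
finger_force: 0.0
```

```bash
cat > snap.py <<'E'
import sys;from cell import manip,camera,get_calibration
import cv2,numpy as np
n,o,x0,x1,y0,y1,f=sys.argv[1],sys.argv[2],*map(float,sys.argv[3:8]);x0,x1,y0,y1=map(int,(x0,x1,y0,y1))
c=get_calibration(n);p,d=camera(n);np.savez(o+'.npz',p=p,d=d,**c)
cv2.imwrite(f'pics/{o}.png',cv2.resize(p[y0:y1,x0:x1,::-1],None,fx=f,fy=f,interpolation=cv2.INTER_CUBIC))
E
python3 snap.py wrist w2 180 380 60 360 2
```

```text
(no output)
```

View pics/w2.png

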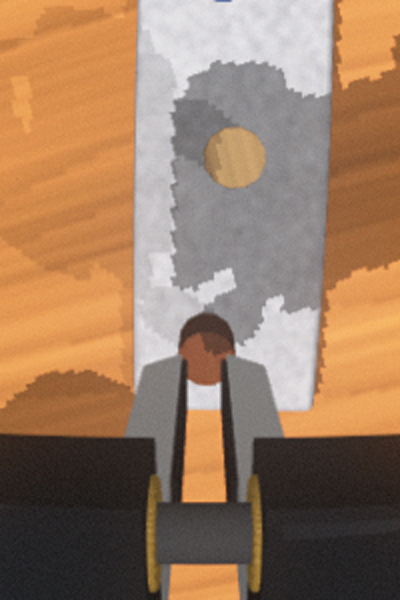

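The fingers closed beyond the dark plug (crop (208,345)), which stands on the robot's side of the tips. The light plug is at crop (235,157).

Run:
```python
from h import *
np.set_printoptions(suppress=True,precision=1)
c=np.load('w2.npz');print(c['origin'],c['attitude'])
for n,u,v in[('darktop',283.5,236),('light',297,138)]: print(n,atz(c,u,v,36),wdep(c,u,v))
# where does TCP project
q=(np.array([651,-257.5,25])-c['origin'])@R(c);t=np.arccos(q[2]/np.linalg.norm(q));a=np.arctan2(q[1],q[0]);print(c['cx']+325.19*t*np.cos(a),c['cy']+325.19*t*np.sin(a))
for v in (222,226,230,234,238,242,246,250,254): print(v,wdep(c,283.5,v))
```

```text
[ 581.7 -239.4  241.9] [2.9 0.  1.3]
darktop [ 650.  -256.7   36. ] [ 650.  -256.7   36. ]
light [ 589.8 -231.8   36. ] [ 589.8 -231.8   35.7]
282.6749959260502 232.48108724983834
222 [ 643.1 -254.8   27.2]
226 [ 643.3 -254.9   35.8]
230 [ 645.9 -255.6   36.3]
234 [ 648.5 -256.3   36.4]
238 [ 651.2 -257.    36.5]
242 [ 653.7 -257.7   37.2]
246 [ 656.9 -258.5   36.2]
250 [ 659.3 -259.2   37.2]
254 [ 671.9 -262.4   12.3]
```

Run:
```python
from h import *
np.set_printoptions(suppress=True,precision=1)
c=np.load('w2.npz')
for v in (238,241,244,248,254,262,272):
    print(v,[tuple(wdep(c,u,v).round(0)) for u in (258,265,270,276,283,290,296,300,308)])
from cell import manip;s=manip.read_state();print(s['eef_pos'],s['joints'],s['finger_gap'],s['finger_force'])
```

```text
238 [(np.float64(654.0), np.float64(-277.0), np.float64(13.0)), (np.float64(639.0), np.float64(-265.0), np.float64(64.0)), (np.float64(640.0), np.float64(-262.0), np.float64(64.0)), (np.float64(650.0), np.float64(-262.0), np.float64(36.0)), (np.float64(651.0), np.float64(-257.0), np.float64(36.0)), (np.float64(652.0), np.float64(-253.0), np.float64(37.0)), (np.float64(644.0), np.float64(-248.0), np.float64(64.0)), (np.float64(663.0), np.float64(-247.0), np.float64(12.0)), (np.float64(665.0), np.float64(-241.0), np.float64(11.0))]
241 [(np.float64(638.0), np.float64(-269.0), np.float64(70.0)), (np.float64(639.0), np.float64(-265.0), np.float64(70.0)), (np.float64(640.0), np.float64(-262.0), np.float64(68.0)), (np.float64(652.0), np.float64(-262.0), np.float64(37.0)), (np.float64(653.0), np.float64(-258.0), np.float64(36.0)), (np.float64(655.0), np.float64(-253.0), np.float64(36.0)), (np.float64(644.0), np.float64(-248.0), np.float64(69.0)), (np.float64(644.0), np.float64(-246.0), np.float64(70.0)), (np.float64(645.0), np.float64(-241.0), np.float64(70.0))]
244 [(np.float64(638.0), np.
[... 2036 characters left out ...]
, np.float64(100.0)), (np.float64(644.0), np.float64(-243.0), np.float64(100.0))]
272 [(np.float64(638.0), np.float64(-266.0), np.float64(111.0)), (np.float64(640.0), np.float64(-263.0), np.float64(110.0)), (np.float64(642.0), np.float64(-261.0), np.float64(107.0)), (np.float64(582.0), np.float64(-239.0), np.float64(242.0)), (np.float64(692.0), np.float64(-268.0), np.float64(0.0)), (np.float64(693.0), np.float64(-263.0), np.float64(1.0)), (np.float64(645.0), np.float64(-250.0), np.float64(107.0)), (np.float64(643.0), np.float64(-248.0), np.float64(111.0)), (np.float64(644.0), np.float64(-244.0), np.float64(111.0))]
[ 651.  -257.5   24.9] [-0.4  0.8  1.2 -0.   1.2 -1.7] 10.175666541720043 0.0
```

Run:
```python
from h import *
np.set_printoptions(suppress=True,precision=1)
for n in('scene0','side0'):
    c=np.load(n+'.npz')
    for z in(168,207): print(n,z,proj(c,[[603,0,z],[497,0,z]]))
    w=cloud(c);m=(abs(w[...,1])<25)&(abs(w[...,0]-550)<75)&(w[...,2]>150)&(w[...,2]<240)&((w[...,1]>-5)|(w[...,2]>185))
    for lo,hi in((480,520),(580,620)):
        q=w[m&(w[...,0]>lo)&(w[...,0]<hi)];print(len(q),np.percentile(q[:,2],[0,2,5,10,50]),q[q[:,2].argsort()[:3]])
```

```text
scene0 168 [[272.4 195.1]
 [251.6 180.3]]
scene0 207 [[272.1 183. ]
 [250.9 168.7]]
73 [205.5 206.8 207.7 209.7 222.2] [[501.4  -2.7 205.5]
 [501.5  -6.1 206.6]
 [500.4  -8.8 207.1]]
74 [206.6 208.6 211.2 214.7 225.4] [[595.2  -8.4 206.6]
 [600.6   4.7 207.5]
 [603.1  -7.2 209.8]]
side0 168 [[291.6 203.6]
 [324.7 210.9]]
side0 207 [[292.  192.5]
 [325.7 199.7]]
49 [206.2 206.4 209.3 213.1 223.7] [[499.5   8.1 206.2]
 [496.7   7.3 206.4]
 [497.2   6.4 209.2]]
57 [206.9 207.1 207.7 210.2 223.7] [[600.    8.1 206.9]
 [595.9  -6.8 207. ]
 [594.2   6.5 207.4]]
```

Both fixed cameras and the wrist depth agree: the real fingertips end about 39 mm short of the reported TCP, at z 64 here. I'll apply that offset along the tool axis and descend 40 mm.

Call:
{"fn": "jog_arm", "kwargs": {"plan": [0, 0, 0, 0, 0, 0, 0, 0, 0, 0, 0, 0, 0, 0, 0, 0, 0, 0, 0, 0, 0, 0, 0, 0, 0, 0, -0.015, 0, 0, 0, 0, 0, -0.03, 0, 0, 0, 0, 0, -0.04, 0, 0, 0, 0, 0, -0.04, 0, 0, 0, 0, 0, -0.04, 0, 0, 0], "claw": 0.045}}

```text
clock: 4.0
eef_pos: [650.9, -257.5, -15.4]
eef_rot: [3.142, -0.0, 2.88]
wrist_force: [0.1, -0.4, 0.4]
finger_gap: 44.5
finger_force: 0.0
```

Call:
{"fn": "jog_arm", "kwargs": {"plan": [0, 0, 0, 0, 0, 0, 0, 0, 0, 0, 0, 0, 0, 0, 0, 0, 0, 0, 0, 0, 0, 0, 0, 0, 0, 0, 0, 0, 0, 0, 0, 0, 0, 0, 0, 0], "claw": 0.01, "force": 12}}

```text
clock: 4.6
eef_pos: [651.2, -257.6, -14.7]
eef_rot: [-3.142, 0.001, 2.88]
wrist_force: [-0.4, -0.3, 3.2]
finger_gap: 19.5
finger_force: 12.0
```

Call:
{"fn": "jog_arm", "kwargs": {"plan": [0, 0, 0.03, 0, 0, 0, 0, 0, 0.07, 0, 0, 0, 0, 0, 0.115, 0, 0, 0, 0, 0, 0.16, 0, 0, 0, 0, 0, 0.205, 0, 0, 0, -0.01, 0.035, 0.22, 0, 0, 0, -0.025, 0.08, 0.22, 0, 0, 0, -0.04, 0.125, 0.22, 0, 0, 0, -0.055, 0.17, 0.22, 0, 0, 0, -0.0755, 0.21, 0.22, 0, 0, 0, -0.0755, 0.2275, 0.215, 0, 0, 0, -0.0755, 0.2275, 0.2, 0, 0, 0, -0.0755, 0.2275, 0.19, 0, 0, 0, -0.0755, 0.2275, 0.19, 0, 0, 0, -0.0755, 0.2275, 0.19, 0, 0, 0]}}

```text
clock: 6.1
eef_pos: [575.6, -30.5, 175.0]
eef_rot: [-3.142, -0.0, 2.879]
wrist_force: [-0.4, 0.8, 0.3]
finger_gap: 19.5
finger_force: 12.0
```

```bash
python3 snap.py wrist w3 180 380 100 320 2.5
python3 - <<'E'
from h import *
np.set_printoptions(suppress=True,precision=1)
from cell import manip;s=manip.read_state();print(s['eef_pos'],s['finger_gap'],s['finger_force'])
c=np.load('w3.npz');print(c['origin'])
def pw(P):
    q=(np.array(P)-c['origin'])@R(c);t=np.arccos(q[2]/np.linalg.norm(q));a=np.arctan2(q[1],q[0]);return c['cx']+325.19*t*np.cos(a),c['cy']+325.19*t*np.sin(a)
for k in range(0,360,45):
    u,v=pw([575.7+22.5*np.cos(np.radians(k)),-30.2+22.5*np.sin(np.radians(k)),177]);print(k,(u-180)*2.5,(v-100)*2.5)
E
```

```text
[575.7 -30.5 175.4] 19.302798305097514 11.999963968992233
[506.3 -12.3 392. ]
0 278.0094906476077 405.01209700978177
45 326.4699750804841 370.8197963065465
90 336.0905951874278 313.27573716125255
135 299.0400607627234 265.40982315793195
180 236.29000446067607 257.4169165475495
225 186.96094573726342 294.6011598762168
270 180.51622411872088 352.9576696617329
315 218.43899343298546 397.8337097059126
```

View pics/w3.png

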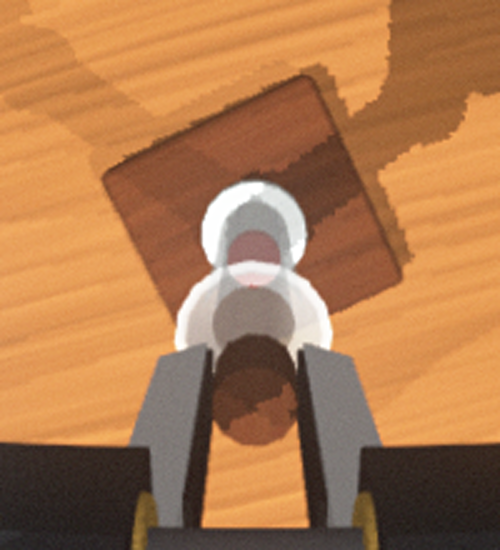

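The mouth (crop centre x≈253, top y≈260) lies about 1.3 mm from the prediction, at around (576.3,-31.5). The plug is centred in the fingers. Lowering with that correction.

Call:
{"fn": "jog_arm", "kwargs": {"plan": [0.0006, -0.001, 0, 0, 0, 0, 0.0006, -0.001, -0.01, 0, 0, 0, 0.0006, -0.001, -0.02, 0, 0, 0, 0.0006, -0.001, -0.028, 0, 0, 0, 0.0006, -0.001, -0.033, 0, 0, 0, 0.0006, -0.001, -0.033, 0, 0, 0, 0.0006, -0.001, -0.033, 0, 0, 0]}}

```text
clock: 6.85
eef_pos: [576.2, -31.0, 142.1]
eef_rot: [-3.142, 0.0, 2.88]
wrist_force: [-0.4, 0.5, -0.2]
finger_gap: 19.5
finger_force: 12.0
```

Call:
{"fn": "jog_arm", "kwargs": {"plan": [0, 0, 0, 0, 0, 0, 0, 0, 0, 0, 0, 0, 0, 0, 0, 0, 0, 0, 0, 0, 0, 0, 0, 0, 0, 0, 0, 0, 0, 0], "claw": 0.045}}

```text
clock: 7.35
eef_pos: [576.1, -31.0, 142.0]
eef_rot: [-3.142, 0.0, 2.88]
wrist_force: [-0.6, -0.2, 0.5]
finger_gap: 44.8
finger_force: 0.0
```

Call:
{"fn": "jog_arm", "kwargs": {"plan": [0, 0, 0.03, 0, 0, 0, 0, 0, 0.06, 0, 0, 0, 0, 0, 0.06, 0, 0, 0]}}

```text
clock: 7.65
eef_pos: [577.5, -31.2, 206.1]
eef_rot: [3.141, 0.006, 2.88]
wrist_force: [0.1, -0.0, 0.1]
finger_gap: 45.1
finger_force: 0.0
```

Run:
```python
from h import *
from cell import *
np.set_printoptions(suppress=True,precision=1)
for n,r in(('scene',(185,250,240,285)),('side',(185,260,285,325)),):
    c=get_calibration(n);p,d=camera(n);c['d']=d
    w=cloud(c);o=np.load(n+'0.npz')['p']
    y0,y1,x0,x1=r
    df=np.abs(p.astype(int)-o).sum(2)[y0:y1,x0:x1]; 
    h=cv2.cvtColor(p,cv2.COLOR_RGB2HSV)[y0:y1,x0:x1].astype(int)
    u,v=proj(c,[576,-31,177]);b=proj(c,[576,-31,85]);print(n,'mouth px',u,v,'z85 px',b)
    uu=int(round(u)) 
    for z in range(170,40,-8):
        a=proj(c,[576,-31,z]).round().astype(int);print(z,p[a[1],a[0]],o[a[1],a[0]])
```

```text
scene mouth px 257.7355553534363 191.94711129384496 z85 px [259.1 218.7]
170 [195 183 172] [195 183 171]
162 [194 196 196] [193 194 195]
154 [196 198 198] [197 197 197]
146 [193 194 194] [193 194 194]
138 [192 193 193] [193 193 193]
130 [192 192 191] [193 193 192]
122 [195 193 193] [195 194 193]
114 [172 168 167] [194 193 193]
106 [163 159 157] [193 192 191]
98 [163 158 156] [192 191 191]
90 [165 159 156] [185 168 169]
82 [166 159 157] [180 155 155]
74 [184 156 156] [183 154 155]
66 [186 175 175] [187 177 179]
58 [187 186 187] [188 186 188]
50 [190 191 192] [190 190 191]
42 [187 189 191] [187 189 192]
side mouth px 303.4262578258856 198.23593504732642 z85 px [302.2 223. ]
170 [147 140 131] [154 144 138]
162 [180 183 185] [176 175 177]
154 [169 170 169] [159 159 158]
146 [163 165 165] [161 163 162]
138 [163 167 167] [165 168 166]
130 [169 171 171] [164 165 167]
122 [162 164 165] [160 162 163]
114 [164 165 163] [163 162 161]
106 [147 145 141] [166 164 164]
98 [146 141 141] [165 165 162]
90 [147 143 139] [161 145 144]
82 [144 141 136] [158 136 136]
74 [164 139 139] [160 136 135]
66 [163 144 142] [161 150 146]
58 [167 167 166] [165 166 165]
50 [162 161 160] [160 160 160]
42 [171 174 173] [168 171 171]
```

Call:
{"fn": "jog_arm", "kwargs": {"plan": [0, -0.045, 0, 0, 0, 0, 0, -0.09, 0, 0, 0, 0, 0.005, -0.135, 0, 0, 0, 0, 0.0133, -0.18, -0.02, 0, 0, 0, 0.0133, -0.201, -0.06, 0, 0, 0, 0.0133, -0.201, -0.105, 0, 0, 0, 0.0133, -0.201, -0.145, 0, 0, 0, 0.0133, -0.201, -0.175, 0, 0, 0, 0.0133, -0.201, -0.2, 0, 0, 0, 0.0133, -0.201, -0.217, 0, 0, 0, 0.0133, -0.201, -0.217, 0, 0, 0, 0.0133, -0.201, -0.217, 0, 0, 0]}}

```text
clock: 8.95
eef_pos: [589.6, -232.1, -14.6]
eef_rot: [-3.142, 0.0, 2.88]
wrist_force: [0.7, 0.7, 0.4]
finger_gap: 44.7
finger_force: 0.0
```

Call:
{"fn": "jog_arm", "kwargs": {"plan": [0, 0, 0, 0, 0, 0, 0, 0, 0, 0, 0, 0, 0, 0, 0, 0, 0, 0, 0, 0, 0, 0, 0, 0, 0, 0, 0, 0, 0, 0, 0, 0, 0, 0, 0, 0], "claw": 0.01}}

```text
clock: 9.55
eef_pos: [589.7, -232.1, -14.5]
eef_rot: [-3.141, 0.001, 2.88]
wrist_force: [-1.3, -0.7, 6.4]
finger_gap: 19.7
finger_force: 12.0
```

Call:
{"fn": "jog_arm", "kwargs": {"plan": [0, 0, 0.03, 0, 0, 0, 0, 0, 0.07, 0, 0, 0, 0, 0, 0.115, 0, 0, 0, 0, 0, 0.16, 0, 0, 0, 0, 0, 0.205, 0, 0, 0, 0, 0.035, 0.22, 0, 0, 0, -0.005, 0.08, 0.22, 0, 0, 0, -0.01, 0.125, 0.22, 0, 0, 0, -0.0134, 0.17, 0.22, 0, 0, 0, -0.0134, 0.2009, 0.215, 0, 0, 0, -0.0134, 0.2009, 0.2, 0, 0, 0, -0.0134, 0.2009, 0.19, 0, 0, 0, -0.0134, 0.2009, 0.18, 0, 0, 0, -0.0134, 0.2009, 0.17, 0, 0, 0, -0.0134, 0.2009, 0.163, 0, 0, 0, -0.0134, 0.2009, 0.158, 0, 0, 0, -0.0134, 0.2009, 0.158, 0, 0, 0, -0.0134, 0.2009, 0.158, 0, 0, 0]}}

```text
clock: 11.35
eef_pos: [576.1, -31.2, 143.2]
eef_rot: [3.142, 0.0, 2.88]
wrist_force: [-0.9, 0.4, 0.7]
finger_gap: 19.7
finger_force: 12.0
```

Call:
{"fn": "jog_arm", "kwargs": {"plan": [0, 0, 0, 0, 0, 0, 0, 0, 0, 0, 0, 0, 0, 0, 0, 0, 0, 0, 0, 0, 0, 0, 0, 0, 0, 0, 0, 0, 0, 0], "claw": 0.045}}

```text
clock: 11.85
eef_pos: [576.0, -31.1, 143.0]
eef_rot: [-3.142, 0.0, 2.88]
wrist_force: [-0.3, 0.6, -0.2]
finger_gap: 45.1
finger_force: 0.0
```

Call:
{"fn": "jog_arm", "kwargs": {"plan": [0, 0, 0.04, 0, 0, 0, 0, 0, 0.08, 0, 0, 0, 0, 0, 0.1, 0, 0, 0, 0, 0, 0.1, 0, 0, 0, 0, 0, 0.1, 0, 0, 0]}}

```text
clock: 12.35
eef_pos: [575.8, -31.1, 242.3]
eef_rot: [-3.142, -0.0, 2.88]
wrist_force: [-0.1, -0.8, -0.8]
finger_gap: 44.9
finger_force: 0.0
```

Run:
```python
from h import *
from cell import *
np.set_printoptions(suppress=True,precision=1)
s=manip.read_state();print(s['clock'],s['eef_pos'],s['joints'].round(2))
P={}
for n in('scene','side'):
    c=get_calibration(n);p,d=camera(n);np.savez(n+'1.npz',p=p,d=d,**c);o=np.load(n+'0.npz')['p'];P[n]=(p,o)
    for z in range(162,66,-6):
        a=proj(c,[576,-31,z]).round().astype(int);print(z,p[a[1],a[0]],o[a[1],a[0]])
# rod: crops for viewing side by side
a=P['scene'][0][160:230,295:350,::-1];b=P['side'][0][225:305,235:315,::-1]
f=lambda x:cv2.resize(x,(x.shape[1]*500//x.shape[1],x.shape[0]*500//x.shape[1])) if 0 else cv2.resize(x,None,fx=5,fy=5,interpolation=cv2.INTER_CUBIC)
a,b=f(a),f(b);im=np.zeros((400,a.shape[1]+b.shape[1],3),np.uint8);im[:350,:275]=a;im[:,275:]=b;cv2.imwrite('pics/rod.png',im)
```

```text
12.35 [575.8 -31.1 242.3] [-0.1  0.3  1.3 -0.   1.5 -1.4]
162 [190 192 193] [193 194 195]
156 [177 178 178] [178 179 179]
150 [193 194 194] [194 195 195]
144 [192 193 192] [193 195 195]
138 [181 180 177] [193 193 193]
132 [176 172 168] [192 193 192]
126 [175 171 167] [194 194 194]
120 [176 172 168] [194 194 194]
114 [176 172 167] [194 193 193]
108 [176 172 167] [194 193 192]
102 [174 169 164] [194 193 192]
96 [164 157 155] [191 186 186]
90 [165 158 155] [185 168 169]
84 [165 159 156] [180 154 155]
78 [170 156 155] [182 155 155]
72 [183 155 155] [183 154 155]
162 [182 184 186] [176 175 177]
156 [160 162 161] [148 148 148]
150 [165 167 167] [160 162 161]
144 [164 166 166] [161 163 162]
138 [165 170 168] [165 168 166]
132 [152 151 145] [164 165 167]
126 [154 152 144] [163 165 168]
120 [155 153 147] [161 164 165]
114 [157 154 146] [163 162 161]
108 [161 159 151] [165 166 162]
102 [153 150 143] [163 163 159]
96 [146 141 140] [165 165 162]
90 [143 140 138] [161 145 144]
84 [148 144 141] [157 136 137]
78 [150 144 138] [160 140 137]
72 [165 140 138] [160 136 135]
```

View pics/rod.png

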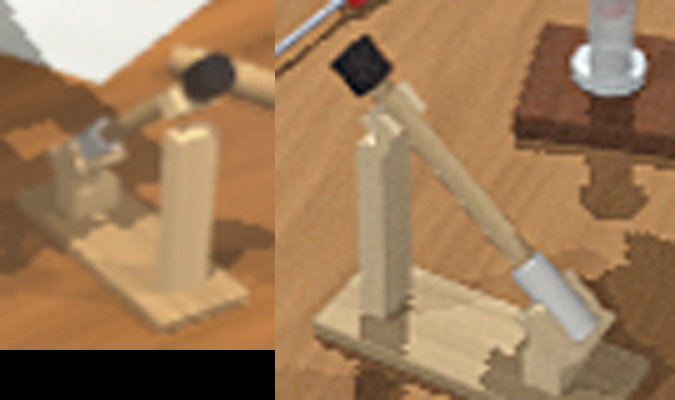

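Scene (left): knob (209,77), plate corners (18,200), (165,325), (247,293). Side (right): knob (361,66), foot end about (580,322), and the shank is free in the middle. The stack top in the tube is at about z 133.

Run:
```python
from h import *
np.set_printoptions(suppress=True,precision=1)
S=np.load('scene1.npz');T=np.load('side1.npz')
f=lambda c,x,y,z:(lambda r:c['origin']+r*(z-c['origin'][2])/r[2])
def at(c,x,y,z):
    u,v=(295+(x+.5)/5-.5,160+(y+.5)/5-.5) if c is S else (235+(x-275+.5)/5-.5,225+(y+.5)/5-.5)
    r=world(c,u,v,1)-c['origin'];return c['origin']+r*(z-c['origin'][2])/r[2]
a,b,d=at(S,18,200,14),at(S,165,325,14),at(S,247,293,14);print(a,b,d,np.degrees(np.arctan2(*(b-a)[1::-1])),np.degrees(np.arctan2(*(d-b)[1::-1])),np.linalg.norm(b-a),np.linalg.norm(d-b))
a,b=at(T,313,320,14),at(T,360,275,14);print('side short edge',a,b)
w=cloud(T)
K=np.array([634.7,216,171.5])
# shank cloud in side, near expected line
best=[]
for nm,c in(('S',S),('T',T)):
    w=cloud(c)
    for psi in(-15,-10,-5,0):
        ax=np.array([np.cos(.733)*np.cos(np.radians(psi)),np.cos(.733)*np.sin(np.radians(psi)),np.sin(.733)])
        q=w.reshape(-1,3)-(K-187.5*ax);s=q@ax;r=q-s[:,None]*ax;m=(s>32)&(s<145)&(np.linalg.norm(r,axis=1)<18)
        # surface points: normal offset stats
        lat=np.array([-np.sin(np.radians(psi)),np.cos(np.radians(psi)),0])
        rr=r[m];ss=s[m];l=rr@lat;vv=rr@np.cross(ax,lat)
        print(nm,psi,m.sum(),'lat slope',np.polyfit(ss,l,1),'perp',np.polyfit(ss,vv,1),np.linalg.norm(rr,axis=1).mean())
```

```text
[480.4 195.6  14. ] [651.4 176.3  14. ] [658.2 241.9  14. ] -6.460237060764196 84.11474947997938 172.0944828555065 65.98838143273345
side short edge [652.2 249.3  14. ] [644.2 204.7  14. ]
S -15 37 lat slope [-0.1 -8.1] perp [ 0.1 -8.2] 15.352190831576873
S -10 86 lat slope [  0.  -11.4] perp [ 0.  -4.1] 12.901452117076522
S -5 90 lat slope [-0.  -3.7] perp [ 0.  -2.2] 7.7693575558726184
S 0 90 lat slope [-0.1  8.6] perp [ 0.  -2.7] 5.969035017931284
T -15 223 lat slope [  0.1 -13.5] perp [-0.   4.2] 9.361715015703862
T -10 237 lat slope [ 0. -3.] perp [-0.   5.7] 6.40111418840801
T -5 237 lat slope [-0.   9.5] perp [-0.   5.3] 8.484206854102252
T 0 196 lat slope [-0.1 17.8] perp [-0.   5.9] 12.08918663518535
```

Call:
{"fn": "jog_arm", "kwargs": {"plan": [0, 0.04, 0, 0, 0, 4, 0, 0.085, 0, 0, 0, 8.5, 0, 0.13, 0, 0, 0, 8.5, -0.005, 0.175, 0, 0, 0, 8.5, -0.01, 0.22, 0, 0, 0, 8.5, -0.0133, 0.2553, -0.01, 0, 0, 8.5, -0.0133, 0.2553, -0.05, 0, 0, 8.5, -0.0133, 0.2553, -0.09, 0, 0, 8.5, -0.0133, 0.2553, -0.12, 0, 0, 8.5, -0.0133, 0.2553, -0.145, 0, 0, 8.5, -0.0133, 0.2553, -0.165, 0, 0, 8.5, -0.0133, 0.2553, -0.18, 0, 0, 8.5, -0.0133, 0.2553, -0.1915, 0, 0, 8.5, -0.0133, 0.2553, -0.1915, 0, 0, 8.5, -0.0133, 0.2553, -0.1915, 0, 0, 8.5]}}

```text
clock: 13.95
eef_pos: [562.9, 224.3, 51.9]
eef_rot: [3.141, 0.0, 3.028]
wrist_force: [-0.5, -0.5, 0.0]
finger_gap: 45.3
finger_force: 0.0
```

Call:
{"fn": "jog_arm", "kwargs": {"plan": [0, 0, 0, 0, 0, 0, 0, 0, 0, 0, 0, 0, 0, 0, 0, 0, 0, 0, 0, 0, 0, 0, 0, 0, 0, 0, 0, 0, 0, 0, 0, 0, 0, 0, 0, 0, 0, 0, 0, 0, 0, 0], "claw": 0.004, "force": 35}}

```text
clock: 14.65
eef_pos: [562.8, 224.2, 51.6]
eef_rot: [3.142, 0.0, 3.028]
wrist_force: [-0.3, 0.2, 2.8]
finger_gap: 13.1
finger_force: 35.0
```

Call:
{"fn": "jog_arm", "kwargs": {"plan": [0, 0, 0.01, 0, 0, 0, 0, 0, 0.03, 0, 0, 0, 0, 0, 0.06, 0, 0, 0, 0, 0, 0.095, 0, 0, 0, 0, 0, 0.13, 0, 0, 0, 0, 0, 0.165, 0, 0, 0, 0, 0, 0.195, 0, 0, 0, 0.0077, -0.0009, 0.1955, -0.91, -7.95, 0, 0.0151, -0.0017, 0.197, -1.81, -15.9, 0, 0.0223, -0.0025, 0.2, -2.72, -23.85, 0, 0.029, -0.0033, 0.2034, -3.62, -31.8, 0, 0.0352, -0.004, 0.208, -4.53, -39.74, 0, 0.0406, -0.0046, 0.2132, -5.43, -47.69, 0, 0.0406, -0.0046, 0.2132, -5.43, -47.69, 0, 0.0406, -0.0046, 0.2132, -5.43, -47.69, 0, 0.0406, -0.0046, 0.2132, -5.43, -47.69, 0]}}

```text
clock: 16.25
eef_pos: [603.7, 219.6, 265.4]
eef_rot: [3.14, 0.836, 3.026]
wrist_force: [-0.5, -0.3, -0.8]
finger_gap: 13.2
finger_force: 35.0
```

```bash
cat > rod.py <<'E'
from h import *
from cell import *
import sys
np.set_printoptions(suppress=True,precision=2)
gx,gy,gz=map(float,sys.argv[1:4])
s=manip.read_state();print(s['clock'],s['eef_pos'],s['eef_rot'],s['finger_gap'],s['wrist_force'])
for n in('scene','side'):
    c=get_calibration(n);p,d=camera(n);c['d']=d;np.savez(n+'r.npz',p=p,**c);w=cloud(c);h=cv2.cvtColor(p,cv2.COLOR_RGB2HSV).astype(int)
    near=(np.hypot(w[...,0]-gx,w[...,1]-gy)<28)&(d>0)
    # direction camera->rod horizontal, lateral unit vector
    k=np.array([gx,gy])-c['origin'][:2];k/=np.linalg.norm(k);l=np.array([-k[1],k[0]])
    for nm,m in(('knob',near&(w[...,2]>gz+75)&(h[...,2]<75)&(w[...,2]<gz+130)),('foot',near&(w[...,2]<gz-42)&(w[...,2]>gz-100)&(h[...,1]<70)),('shank',near&(w[...,2]>gz+25)&(w[...,2]<gz+80)&(h[...,2]>90)&(h[...,1]>50))):
        q=w[m]
        if len(q)<5: print(n,nm,len(q));continue
        L=(q[:,:2]-[gx,gy])@l;D=(q[:,:2]-[gx,gy])@k
        print(n,nm,len(q),'z',np.percentile(q[:,2],[1,99]),'lat mid',(np.percentile(L,3)+np.percentile(L,97))/2,'depth near',np.percentile(D,[5,25,50]),'latvec',l,'slope lat/z',np.polyfit(q[:,2],L,1)[0],'dep/z',np.polyfit(q[:,2],D,1)[0])
E
python3 rod.py 562.7 224.2 301.3
```

```text
16.25 [603.72 219.56 265.43] [3.14 0.84 3.03] 13.2064112515324 [-0.45 -0.32 -0.8 ]
scene knob 94 z [392.08 415.11] lat mid -0.26226138797351073 depth near [-16.54 -13.98 -11.99] latvec [-0.69 -0.72] slope lat/z -0.059101405726769154 dep/z 0.3229660751757969
scene foot 88 z [214.96 258.32] lat mid -0.635732239500415 depth near [-14.   -10.85  -9.17] latvec [-0.69 -0.72] slope lat/z -0.035827704969372084 dep/z -0.0014400425305005704
scene shank 79 z [327.83 380.87] lat mid -0.7163470198310384 depth near [-10.65  -9.02  -7.6 ] latvec [-0.69 -0.72] slope lat/z 0.013710288446809044 dep/z 0.025228103591102568
side knob 134 z [389.18 414.4 ] lat mid 1.0783854375478326 depth near [-13.18 -11.09  -9.58] latvec [0.92 0.38] slope lat/z -0.04294902539415486 dep/z 0.3678716720456354
side foot 122 z [214.58 258.99] lat mid 0.5677699589092597 depth near [-11.71  -9.82  -8.21] latvec [0.92 0.38] slope lat/z -0.0008802041524383443 dep/z -0.001947367114840126
side shank 84 z [336.72 380.94] lat mid -0.4745972406770189 depth near [-8.2  -6.52 -5.1 ] latvec [0.92 0.38] slope lat/z -0.06517884592363152 dep/z -0.013012494175570969
```

Call:
{"fn": "jog_arm", "kwargs": {"plan": [0, -0.03, 0, 0, 0, 0, 0, -0.07, 0, 0, 0, 0, 0.003, -0.11, 0, 0, 0, 0, 0.006, -0.15, 0, 0, 0, 0, 0.009, -0.19, 0, 0, 0, 0, 0.0127, -0.225, 0, 0, 0, 0, 0.0127, -0.245, 0, 0, 0, 0, 0.0127, -0.2555, 0, 0, 0, 0, 0.0127, -0.2555, 0, 0, 0, 0, 0.0127, -0.2555, -0.01, 0, 0, 0, 0.0127, -0.2555, -0.02, 0, 0, 0, 0.0127, -0.2555, -0.02, 0, 0, 0, 0.0127, -0.2555, -0.02, 0, 0, 0]}}

```text
clock: 17.65
eef_pos: [616.0, -35.3, 244.1]
eef_rot: [3.141, 0.837, 3.029]
wrist_force: [-0.2, -0.3, -0.5]
finger_gap: 13.4
finger_force: 35.0
```

```bash
python3 rod.py 575.8 -30.8 281.3
python3 - <<'E'
from h import *
S=np.load('scener.npz');T=np.load('sider.npz')
im=np.hstack([cv2.resize(c['p'][y:y+100,x:x+66,::-1],None,fx=6,fy=6,interpolation=cv2.INTER_CUBIC) for c,x,y in((S,225,115),(T,270,125))]);cv2.imwrite('pics/hov.png',im)
E
```

```text
17.65 [615.95 -35.28 244.13] [3.14 0.84 3.03] 13.376764565705548 [-0.17 -0.34 -0.47]
scene knob 116 z [370.2  393.65] lat mid -0.5318087632751212 depth near [-15.03 -13.19 -10.28] latvec [-0.54 -0.84] slope lat/z 0.04999881827571203 dep/z 0.2611249645295743
scene foot 104 z [194.91 238.33] lat mid -0.20814087418118987 depth near [-12.02 -10.61  -8.91] latvec [-0.54 -0.84] slope lat/z 0.006044283100499073 dep/z -0.008263192251190552
scene shank 104 z [306.53 360.19] lat mid -0.0977818123107328 depth near [-8.9  -7.75 -6.2 ] latvec [-0.54 -0.84] slope lat/z -0.004540311540009028 dep/z -0.08415122006528912
side knob 83 z [367.83 393.64] lat mid 0.10567007697174624 depth near [-14.19 -12.24 -10.37] latvec [0.95 0.31] slope lat/z 0.025609019043872475 dep/z 0.27589564952273693
side foot 91 z [193.71 238.57] lat mid -0.056929938899287436 depth near [-13.03 -10.59  -8.1 ] latvec [0.95 0.31] slope lat/z 0.01617697988138537 dep/z 0.013390332601908823
side shank 81 z [306.62 360.04] lat mid -0.20213593844872912 depth near [-8.99 -7.08 -5.52] latvec [0.95 0.31] slope lat/z 0.011469801090433862 dep/z 0.0216852265371457
```

View pics/hov.png

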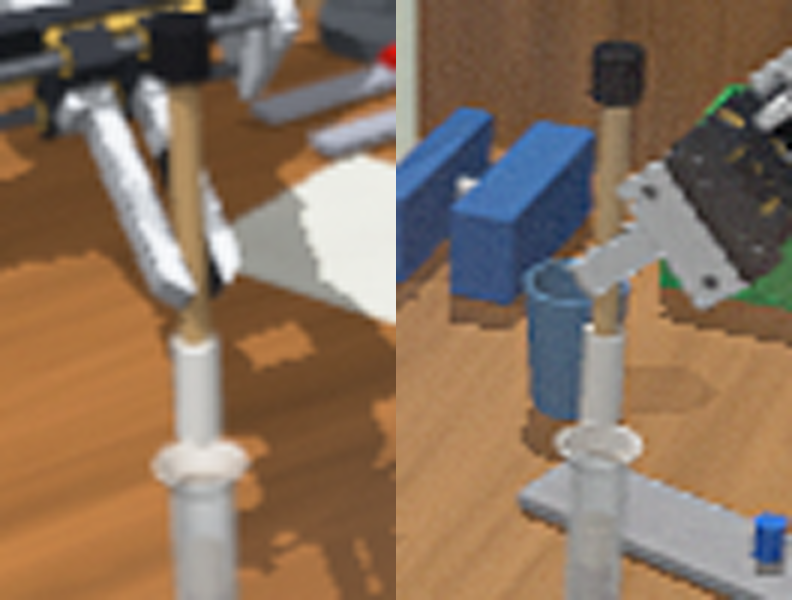

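Hover view: the foot (scene x≈197, side x≈603) is about 1.5 mm off the tube axis (≈200, ≈600). Correcting by +0.6 and +1.2 mm, then lowering.

Call:
{"fn": "jog_arm", "kwargs": {"plan": [0.0006, 0.0012, 0, 0, 0, 0, 0.0006, 0.0012, -0.008, 0, 0, 0, 0.0006, 0.0012, -0.015, 0, 0, 0, 0.0006, 0.0012, -0.02, 0, 0, 0, 0.0006, 0.0012, -0.025, 0, 0, 0, 0.0006, 0.0012, -0.03, 0, 0, 0, 0.0006, 0.0012, -0.035, 0, 0, 0, 0.0006, 0.0012, -0.035, 0, 0, 0, 0.0006, 0.0012, -0.035, 0, 0, 0]}}

```text
clock: 18.65
eef_pos: [616.6, -34.7, 209.7]
eef_rot: [3.142, 0.838, 3.028]
wrist_force: [0.2, 0.3, -0.6]
finger_gap: 12.8
finger_force: 35.0
```

Call:
{"fn": "jog_arm", "kwargs": {"plan": [0, 0, -0.004, 0, 0, 0, 0, 0, -0.008, 0, 0, 0, 0, 0, -0.012, 0, 0, 0, 0, 0, -0.016, 0, 0, 0, 0, 0, -0.019, 0, 0, 0, 0, 0, -0.019, 0, 0, 0, 0, 0, -0.019, 0, 0, 0]}}

```text
clock: 19.35
eef_pos: [616.6, -34.7, 190.7]
eef_rot: [3.142, 0.838, 3.028]
wrist_force: [-0.6, 0.2, -0.6]
finger_gap: 12.7
finger_force: 35.0
```

```bash
python3 rod.py 576.4 -30 226.3 | grep -v shank
python3 - <<'E'
from h import *
for n in('scene','side'):
    c=np.load(n+'r.npz');p=c['p']
    print(n,[(z,p[tuple(proj(c,[576,-31,z]).round().astype(int)[::-1])].tolist()) for z in range(156,114,-3)])
E
```

```text
19.35 [616.64 -34.7  190.69] [3.14 0.84 3.03] 12.741870786666333 [-0.62  0.18 -0.62]
scene knob 106 z [316.29 340.38] lat mid -0.15356346460708625 depth near [-15.54 -12.9  -10.76] latvec [-0.54 -0.84] slope lat/z 0.11206507680330892 dep/z 0.3235340077786484
scene foot 213 z [127.14 182.45] lat mid 0.9616630865555154 depth near [-18.84 -15.29 -12.59] latvec [-0.54 -0.84] slope lat/z 0.0004057007175905249 dep/z 0.17982234850912954
side knob 79 z [315.52 339.44] lat mid -0.0494393373183879 depth near [-14.84 -12.55 -10.49] latvec [0.95 0.31] slope lat/z -0.025670349602760604 dep/z 0.3750851497065853
side foot 184 z [127.36 182.72] lat mid -1.1886382955723036 depth near [-18.07 -13.91 -10.94] latvec [0.95 0.31] slope lat/z 0.012210321199985028 dep/z 0.1506579461150562
scene [(156, [157, 158, 158]), (153, [190, 193, 196]), (150, [182, 187, 189]), (147, [181, 186, 188]), (144, [182, 186, 188]), (141, [183, 186, 187]), (138, [182, 183, 184]), (135, [182, 183, 184]), (132, [178, 177, 175]), (129, [173, 169, 166]), (126, [173, 169, 164]), (123, [174, 169, 165]), (120, [174, 170, 166]), (117, [174, 170, 167])]
side [(156, [143, 143, 140]), (153, [166, 168, 168]), (150, [164, 165, 164]), (147, [164, 165, 162]), (144, [164, 165, 162]), (141, [166, 167, 165]), (138, [162, 163, 164]), (135, [169, 170, 170]), (132, [155, 152, 147]), (129, [155, 152, 147]), (126, [152, 152, 144]), (123, [158, 154, 148]), (120, [154, 152, 144]), (117, [154, 152, 148])]
```

Call:
{"fn": "jog_arm", "kwargs": {"plan": [0, 0, -0.002, 0, 0, 0, 0, 0, -0.0035, 0, 0, 0, 0, 0, -0.0045, 0, 0, 0, 0, 0, -0.0045, 0, 0, 0]}}

```text
clock: 19.85
eef_pos: [616.5, -34.7, 185.9]
eef_rot: [3.142, 0.837, 3.028]
wrist_force: [0.3, -0.4, -0.6]
finger_gap: 13.2
finger_force: 35.0
```

Call:
{"fn": "jog_arm", "kwargs": {"plan": [0, 0, -0.001, 0, 0, 0, 0, 0, -0.002, 0, 0, 0, 0, 0, -0.002, 0, 0, 0]}}

```text
clock: 20.15
eef_pos: [616.5, -34.7, 184.0]
eef_rot: [3.142, 0.838, 3.028]
wrist_force: [-0.5, 0.7, -0.8]
finger_gap: 13.4
finger_force: 35.0
```

Call:
{"fn": "jog_arm", "kwargs": {"plan": [0, 0, 0, 0, 0, 0, 0, 0, 0, 0, 0, 0, 0, 0, 0, 0, 0, 0, 0, 0, 0, 0, 0, 0, 0, 0, 0, 0, 0, 0], "claw": 0.05}}

```text
clock: 20.65
eef_pos: [616.6, -34.7, 184.2]
eef_rot: [3.142, 0.838, 3.028]
wrist_force: [0.5, 0.1, 0.3]
finger_gap: 48.6
finger_force: 0.0
```

Call:
{"fn": "jog_arm", "kwargs": {"plan": [-0.015, 0.0017, 0.0136, 0, 0, 0, -0.04, 0.0045, 0.036, 0, 0, 0, -0.075, 0.0085, 0.068, 0, 0, 0, -0.1, 0.0114, 0.091, 0, 0, 0, -0.1, 0.0114, 0.091, 0, 0, 0, -0.1, 0.0114, 0.091, 0, 0, 0]}}

```text
clock: 21.25
eef_pos: [516.8, -23.3, 275.7]
eef_rot: [3.142, 0.839, 3.028]
wrist_force: [0.2, -0.1, -0.4]
finger_gap: 50.0
finger_force: 0.0
```

```bash
python3 rod.py 576.4 -30 222
python3 - <<'E'
from h import *
for n in('scene','side'):
    c=np.load(n+'r.npz');p=c['p']
    print(n,[(z,p[tuple(proj(c,[576,-31,z]).round().astype(int)[::-1])].tolist()) for z in range(144,66,-3)])
E
```

```text
21.25 [516.75 -23.32 275.68] [3.14 0.84 3.03] 49.95602266315503 [ 0.22 -0.1  -0.44]
scene knob 104 z [307.11 331.65] lat mid -0.5538283747448514 depth near [-14.35 -12.59 -10.  ] latvec [-0.54 -0.84] slope lat/z 0.014870003723268656 dep/z 0.3059184593474592
scene foot 223 z [122.56 179.51] lat mid 1.2166661347992465 depth near [-19.02 -15.43 -12.76] latvec [-0.54 -0.84] slope lat/z -0.012047532758362085 dep/z 0.20347501958208572
scene shank 99 z [247.71 301.5 ] lat mid 0.3169572178925022 depth near [-9.48 -7.01 -5.95] latvec [-0.54 -0.84] slope lat/z 0.03000664059038381 dep/z -0.005937107721021586
side knob 80 z [306.53 331.5 ] lat mid 1.8464672391287964 depth near [-16.15 -13.53 -11.21] latvec [0.95 0.31] slope lat/z -0.10385485050339245 dep/z 0.24307094750418173
side foot 192 z [123.07 179.81] lat mid -1.1615325902321025 depth near [-18.18 -14.65 -11.42] latvec [0.95 0.31] slope lat/z 0.008003373152185671 dep/z 0.18352244444208624
side shank 76 z [248.41 300.69] lat mid -0.6859598965842832 depth near [-10.95  -8.23  -6.31] latvec [0.95 0.31] slope lat/z 0.002837038298233571 dep/z 0
[... 557 characters left out ...]
 153, 152]), (75, [179, 151, 151]), (72, [179, 151, 151]), (69, [179, 153, 153])]
side [(144, [168, 165, 166]), (141, [161, 163, 161]), (138, [163, 162, 163]), (135, [163, 166, 164]), (132, [165, 165, 164]), (129, [165, 165, 164]), (126, [165, 168, 167]), (123, [157, 155, 151]), (120, [157, 153, 148]), (117, [153, 149, 143]), (114, [153, 149, 143]), (111, [153, 149, 144]), (108, [159, 158, 151]), (105, [161, 160, 152]), (102, [154, 150, 147]), (99, [154, 150, 147]), (96, [144, 138, 138]), (93, [144, 138, 137]), (90, [145, 142, 137]), (87, [146, 143, 138]), (84, [146, 143, 138]), (81, [143, 143, 138]), (78, [146, 141, 137]), (75, [162, 137, 135]), (72, [162, 137, 135]), (69, [164, 138, 136])]
```

Rod released and standing upright, knob centre about (578.5,-30.8,319). Next: swing the tool to vertical high above the knob.

Call:
{"fn": "jog_arm", "kwargs": {"plan": [0, 0, 0.045, 0, 0, 0, 0, 0, 0.09, 0, 0, 0, 0, 0, 0.12, 0.91, 7.95, 0, 0.01, 0, 0.12, 1.81, 15.9, 0, 0.02, -0.002, 0.12, 2.72, 23.85, 0, 0.03, -0.004, 0.12, 3.62, 31.8, 0, 0.045, -0.006, 0.12, 4.53, 39.74, 0, 0.0615, -0.0075, 0.12, 5.43, 47.69, 0, 0.0615, -0.0075, 0.1, 5.43, 47.69, 0, 0.0615, -0.0075, 0.08, 5.43, 47.69, 0, 0.0615, -0.0075, 0.065, 5.43, 47.69, 0, 0.0615, -0.0075, 0.065, 5.43, 47.69, 0, 0.0615, -0.0075, 0.065, 5.43, 47.69, 0]}}

```text
clock: 22.65
eef_pos: [578.5, -30.9, 339.4]
eef_rot: [-3.142, -0.002, 3.028]
wrist_force: [0.4, 0.3, -0.2]
finger_gap: 50.0
finger_force: 0.0
```

Run:
```python
from h import *
from cell import *
np.set_printoptions(suppress=True,precision=1)
s=manip.read_state();print(s['eef_pos'],s['eef_rot'],s['joints'])
c=get_calibration('wrist');p,d=camera('wrist');c['d']=d
def pw(P):
    q=(np.array(P)-c['origin'])@R(c);t=np.arccos(q[2]/np.linalg.norm(q));a=np.arctan2(q[1],q[0]);return c['cx']+c['fx']*t*np.cos(a),c['cy']+c['fx']*t*np.sin(a)
u,v=pw([578.5,-30.8,332]);print(u,v)
g=p.max(2);u,v=int(u),int(v)
q=[wdep(c,x,y) for y in range(v-30,v+31) for x in range(u-30,u+31)]
q=np.array([a for a in q if 326<a[2]<338]);print(len(q),q.min(0),q.max(0),q.mean(0))
```

```text
[578.5 -30.9 339.4] [-3.1 -0.   3. ] [-0.1  0.3  1.1 -0.   1.7 -1.6]
282.71222975956147 229.35467059698075
928 [563.7 -43.8 326.1] [589.3 -18.3 332.2] [575.8 -30.8 330. ]
```

Call:
{"fn": "jog_arm", "kwargs": {"plan": [-0.0015, 0, -0.02, 0, 0, 0, -0.0015, 0, -0.04, 0, 0, 0, -0.0015, 0, -0.055, 0, 0, 0, -0.0015, 0, -0.065, 0, 0, 0, -0.0015, 0, -0.065, 0, 0, 0, -0.0015, 0, -0.065, 0, 0, 0]}}

```text
clock: 23.3
eef_pos: [576.9, -30.9, 276.1]
eef_rot: [-3.142, 0.001, 3.028]
wrist_force: [-0.4, -0.4, -0.3]
finger_gap: 50.3
finger_force: 0.0
```

Call:
{"fn": "jog_arm", "kwargs": {"plan": [0, 0, 0, 0, 0, 0, 0, 0, 0, 0, 0, 0, 0, 0, 0, 0, 0, 0, 0, 0, 0, 0, 0, 0, 0, 0, 0, 0, 0, 0], "claw": 0.015, "force": 60}}

```text
clock: 23.8
eef_pos: [576.7, -30.8, 275.4]
eef_rot: [3.142, 0.001, 3.028]
wrist_force: [-0.8, -0.2, 1.9]
finger_gap: 25.5
finger_force: 60.0
```

Call:
{"fn": "jog_arm", "kwargs": {"plan": [0, 0, -0.003, 0, 0, 0, 0, 0, -0.006, 0, 0, 0, 0, 0, -0.01, 0, 0, 0, 0, 0, -0.014, 0, 0, 0, 0, 0, -0.018, 0, 0, 0, 0, 0, -0.022, 0, 0, 0, 0, 0, -0.026, 0, 0, 0, 0, 0, -0.03, 0, 0, 0, 0, 0, -0.033, 0, 0, 0, 0, 0, -0.033, 0, 0, 0]}}

```text
clock: 24.8
eef_pos: [576.6, -30.8, 242.2]
eef_rot: [3.142, 0.0, 3.028]
wrist_force: [0.1, 0.9, 0.9]
finger_gap: 24.4
finger_force: 60.0
```

Call:
{"fn": "jog_arm", "kwargs": {"plan": [0, 0, -0.002, 0, 0, 0, 0, 0, -0.004, 0, 0, 0, 0, 0, -0.005, 0, 0, 0, 0, 0, -0.005, 0, 0, 0]}}

```text
clock: 25.2
eef_pos: [577.0, -30.8, 238.2]
eef_rot: [3.142, 0.002, 3.028]
wrist_force: [-1.1, 0.5, 7.8]
finger_gap: 24.7
finger_force: 60.0
```

Call:
{"fn": "jog_arm", "kwargs": {"plan": [0, 0, -0.001, 0, 0, 0, 0, 0, -0.002, 0, 0, 0, 0, 0, -0.002, 0, 0, 0]}}

```text
clock: 25.5
eef_pos: [577.7, -30.9, 238.0]
eef_rot: [3.142, 0.006, 3.028]
wrist_force: [-1.1, 0.4, 19.6]
finger_gap: 24.9
finger_force: 60.0
```

Call:
{"fn": "jog_arm", "kwargs": {"plan": [0, 0, -0.001, 0, 0, 0, 0, 0, -0.002, 0, 0, 0, 0, 0, -0.002, 0, 0, 0]}}

```text
clock: 25.8
eef_pos: [578.5, -31.0, 237.8]
eef_rot: [3.142, 0.009, 3.028]
wrist_force: [-1.2, -0.5, 30.7]
finger_gap: 24.6
finger_force: 60.0
```

Bottomed at 31 N with the motion stopped. Hold briefly, unload and release.

Call:
{"fn": "jog_arm", "kwargs": {"plan": [0, 0, 0, 0, 0, 0, 0, 0, 0, 0, 0, 0, 0, 0, 0.002, 0, 0, 0, 0, 0, 0.0045, 0, 0, 0, 0, 0, 0.0045, 0, 0, 0]}}

```text
clock: 26.3
eef_pos: [576.8, -30.8, 238.2]
eef_rot: [-3.142, 0.001, 3.028]
wrist_force: [-0.2, 0.5, 6.9]
finger_gap: 24.5
finger_force: 60.0
```

```bash
python3 rod.py 576.4 -31 182|grep -v shank
python3 - <<'E'
from h import *
for n in('scene','side'):
    c=np.load(n+'r.npz');p=c['p']
    print(n,[(z,p[tuple(proj(c,[576,-31,z]).round().astype(int)[::-1])].tolist()) for z in range(105,22,-3)])
E
```

```text
26.3 [576.79 -30.84 238.19] [-3.14  0.    3.03] 24.47562120553781 [-0.2   0.51  6.88]
scene knob 103 z [270.26 310.78] lat mid -3.9302173298262644 depth near [-14.22 -11.41  -8.27] latvec [-0.54 -0.84] slope lat/z -0.21205821058889157 dep/z 0.46415546126659457
scene foot 165 z [ 82.38 139.76] lat mid 0.17222792697681122 depth near [-17.01 -14.7  -13.28] latvec [-0.54 -0.84] slope lat/z 0.013057913552504012 dep/z -0.012305118182205208
side knob 50 z [267.84 310.96] lat mid -1.8228874316094053 depth near [-13.76 -12.26  -7.09] latvec [0.95 0.31] slope lat/z -0.21977899087360028 dep/z 0.6146584093441771
side foot 144 z [ 83.36 138.6 ] lat mid -0.6192033833783812 depth near [-17.   -15.84 -13.77] latvec [0.95 0.31] slope lat/z -0.04710293597588177 dep/z -0.006779819530459549
scene [(105, [183, 184, 185]), (102, [183, 184, 185]), (99, [184, 185, 185]), (96, [184, 184, 185]), (93, [183, 183, 183]), (90, [183, 183, 183]), (87, [181, 178, 176]), (84, [176, 171, 165]), (81, [177, 172, 166]), (78, [176, 171, 165]), (75, [176, 171, 165]), (72, [176, 171, 165]), (69, [177, 171, 166]), (66, [174,
[... 286 characters left out ...]
), (27, [180, 166, 167]), (24, [191, 194, 197])]
side [(105, [164, 167, 164]), (102, [166, 168, 165]), (99, [166, 168, 165]), (96, [165, 166, 167]), (93, [166, 166, 166]), (90, [167, 169, 169]), (87, [164, 159, 153]), (84, [164, 159, 153]), (81, [161, 156, 151]), (78, [162, 159, 153]), (75, [161, 157, 152]), (72, [161, 157, 152]), (69, [160, 156, 149]), (66, [160, 159, 151]), (63, [144, 140, 138]), (60, [144, 140, 138]), (57, [142, 140, 137]), (54, [144, 139, 137]), (51, [144, 141, 138]), (48, [144, 140, 137]), (45, [144, 140, 137]), (42, [144, 141, 137]), (39, [151, 138, 135]), (36, [160, 134, 135]), (33, [160, 134, 135]), (30, [163, 137, 134]), (27, [158, 156, 155]), (24, [165, 167, 169])]
```

Call:
{"fn": "jog_arm", "kwargs": {"plan": [0, 0, 0, 0, 0, 0, 0, 0, 0, 0, 0, 0, 0, 0, 0, 0, 0, 0, 0, 0, 0, 0, 0, 0, 0, 0, 0, 0, 0, 0], "claw": 0.055}}

```text
clock: 26.9
eef_pos: [576.5, -30.8, 237.4]
eef_rot: [-3.142, -0.0, 3.028]
wrist_force: [0.4, -0.5, 0.2]
finger_gap: 54.7
finger_force: 0.0
```

Call:
{"fn": "jog_arm", "kwargs": {"plan": [0, 0, 0.02, 0, 0, 0, 0, 0, 0.05, 0, 0, 0, 0, 0, 0.09, 0, 0, 0, 0, 0, 0.12, 0, 0, 0, 0, 0, 0.12, 0, 0, 0, 0, 0, 0.12, 0, 0, 0, 0, 0, 0.12, 0, 0, 0]}}

```text
clock: 27.6
eef_pos: [576.3, -30.8, 356.2]
eef_rot: [3.142, -0.002, 3.028]
wrist_force: [0.1, -0.8, 0.1]
finger_gap: 54.9
finger_force: 0.0
```

```bash
python3 rod.py 576.4 -31 182|grep -v shank
python3 - <<'E'
from h import *
for n in('scene','side'):
    c=np.load(n+'r.npz');p=c['p'];o=np.load(n+'0.npz')['p']
    print(n,[(z,p[tuple(proj(c,[576,-31,z]).round().astype(int)[::-1])].tolist()) for z in (96,93,90,87,84,81,69,66,63,60,42,39,36)])
    for k,P in(('blue',(527,-216,36)),('cup',(708,-368,90))): 
        u,v=proj(c,P).round().astype(int);print(k,np.abs(p[v-4:v+5,u-4:u+5].astype(int)-o[v-4:v+5,u-4:u+5]).mean())
E
```

```text
27.6 [576.34 -30.76 356.15] [ 3.14 -0.    3.03] 54.890456879951294 [ 0.13 -0.76  0.06]
scene knob 96 z [272.08 294.95] lat mid -1.9129597604353252 depth near [-14.39 -11.97  -9.99] latvec [-0.54 -0.84] slope lat/z 0.14755198000008088 dep/z 0.36167894493944824
scene foot 159 z [ 83.7 139.3] lat mid 0.2068699861183152 depth near [-16.83 -14.58 -13.1 ] latvec [-0.54 -0.84] slope lat/z 0.03054523350277582 dep/z -0.0002983604009496491
side knob 77 z [269.67 294.31] lat mid 0.8960858631723854 depth near [-15.83 -12.97 -10.21] latvec [0.95 0.31] slope lat/z -0.0367418629274645 dep/z 0.3011983386726038
side foot 148 z [ 82.47 139.13] lat mid -0.7140919916279582 depth near [-19.03 -15.62 -13.65] latvec [0.95 0.31] slope lat/z -0.04274147309453334 dep/z -0.002526496469454952
scene [(96, [182, 182, 183]), (93, [182, 181, 182]), (90, [182, 181, 182]), (87, [181, 179, 177]), (84, [176, 170, 164]), (81, [176, 170, 165]), (69, [175, 169, 163]), (66, [172, 166, 161]), (63, [165, 160, 156]), (60, [162, 156, 154]), (42, [161, 155, 153]), (39, [166, 154, 153]), (36, [180, 152, 153])]
blue 1.7160493827160495
cup 1.860082304526749
side [(96, [163, 166, 164]), (93, [163, 162, 163]), (90, [164, 166, 164]), (87, [160, 156, 152]), (84, [160, 156, 152]), (81, [156, 153, 147]), (69, [158, 155, 146]), (66, [159, 155, 147]), (63, [147, 142, 139]), (60, [147, 142, 139]), (42, [139, 137, 132]), (39, [152, 140, 138]), (36, [158, 132, 132])]
blue 2.345679012345679
cup 25.909465020576132
```

```bash
python3 -c "
from cell import manip;print(manip.sign_off())"
```

```text
the job is handed in; nothing more can be done
None
```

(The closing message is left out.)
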